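# Take the top beaker off the nested stack and set it on the balance

## Robot

A 7-joint arm with a two-finger parallel gripper is mounted at the origin on a cart in front of the work surface, level with it; the furniture and walls round the work are solid. World frame = base frame: x ahead of the robot, y to its left, z up, the work surface at z = 0. Lengths are in m, angles in degrees, forces in N, time in s.
With the tool pointing down it reaches from about 0.425 to 0.875 m from the base axis. Payload 4.7 kg.
Tool frame: the origin (TCP) lies midway between the tips of the shut fingers; the grasp point (between the pads) lies 19 mm behind it; z points along the fingers, y is the line along which they close (so a half turn about z gives the same grasp; the last joint's range is limited). The gripper opens to 87 mm and grips with 3 to 60 N. Pads are 19 mm wide; open, the fingers measure 117 mm over their backs; the gripper's body (75 mm by 190 mm) begins 51 mm behind the grasp point.
Start: joints at [69.104, 18.392, -4.016, 83.108, 1.295, 78.541, -3.26], TCP at [0.24, -0.604, 0.223] pointing down, gripper open.
Joint ranges: [-163.93, 163.93], [-17.29, 119.83], [-79.2, 71.16], [3.27, 140.29], [-89.18, 269.18], [5.43, 117.66], [-154.24, 154.24]. Speed limits (degrees/s): [147.25, 147.25, 180, 180, 180, 180, 180].

## Interface

Orientations are given as [roll, pitch, yaw] about the fixed x, y, z axes, in that order (R = Rz(yaw) Ry(pitch) Rx(roll)).
In Python, from cell import env, viewer, boxes_of, masks_of gives the robot as it stands. The module is installed in compiled form; this text tells all that it offers.
- The arm moves only by the tool apply_moves, never from a script. Its argument "moves" is a list of rows, each a list of 7 numbers: the shift along the tool's x, y, z scaled (see below), then the turn, a rotation vector about the tool's x, y, z scaled (see below), then the opening, from 0 (shut) to 1 (fully open). A call has 1 to 20 rows; each row is the pose to reach, as a shift and turn from the pose commanded when the call began, along the tool's axes at that moment; what a row does not reach only later rows make up. The controller multiplies each number of a shift by 0.2 m and each number of a turn by 1.5 rad. A row lasts 1/10 s, in which the tool goes at most 50 mm and 8.59 degrees, less where a joint would pass 70% of its speed; a pose out of reach is approached as far as the arm can. A call with a number of a shift or a turn outside -1 to 1 is refused whole. A call with a gripper value outside its range is refused whole. The fingers move at their own pace and stop on an object; "grip_force" is the grip in N (left out, the last holds). Time passes only in rows, so rows that repeat a pose let the fingers close. It gives the time, the measured TCP pose, the force, the opening and the grip force at its end, in the units of the state.
- env.get_obs(): the state, without advancing time (a new reading comes with each control period).
- viewer.read_camera(name): name is "side" or "top" or "wrist"; returns the picture (400x640x3 uint8, red, green, blue); there is no depth.
- viewer.get_calibration(name): a dict with "fov_y" (degrees; the focal length in pixels is half the picture's height over the tangent of half this angle, whatever the lens; pixels are square), "cx", "cy" (the principal point, pixels), "position" and "orientation" of the camera in the world. Camera axes: x right, y up, looking along -z (the intrinsics and any distortion apply to the point x, -y, -z); pixel columns grow to the right and rows downward; lengths in m; the calibration is good to about 2 mm. A picture is of the moment at which its call begins: read the wrist's pose just before it. get_calibration takes no time and is no camera call; for the wrist camera it gives the pose at the moment of the call.
- env.sign_off(): hands the job in; it is judged then, once.
Trained networks look in the newest picture that a camera, given by its name, has taken for a name from the list of things; names that differ only in an ending like _2 or _b are one class to them, and where a whole thing is asked for, a point or a joint stands for the part that bears it (a point fixed in the world has none). Each returns a list of dicts, best first, with "conf" (0 to 1); they miss things now and then, are a little off and sometimes report something else, mostly with a low value. They report only what shows in the picture. A call takes as long as a camera call.
- boxes_of(camera, target): "location" ([column, row] in pixels, amid what is visible of it).
- masks_of(camera, target): "pixels" (400x640 bool, what is visible of it) and "location" ([column, row] in pixels, amid what is visible of it).
The state is a dict: "time_s": time; "qpos": joint angles; "joint_velocities": joint speeds; "effort": joint torques, N m; "tool_pos": TCP position; "tool_rot": TCP orientation; "force": force on the tool from outside, world axes, zero at the start; "wrist_torque": the same for the moment, N m; "grip_width": finger opening in m; "grasp_force": force on a finger pad.
Only numpy, scipy, OpenCV 4.12 (cv2) and the standard library are available. Lean on these libraries where they do the work, as an engineer would, in place of code of your own. Each camera call takes 0.05 s, during which the arm holds its last target. There are 200 camera calls.

## Task

Lift only the top orange beaker off the nested orange stack and stand it upright in the middle of the balance's round pan, setting it down gently. The other orange beakers must stay nested where they are, and the blue stack must be left alone.

Things in the scene. Friction and masses are not known exactly. Their poses are not given: they have to be found in the camera images.
- orange_top_centre (a point): top one of three nested orange plastic beakers, round, open at the top, 76 mm high, 60 g. Upper 32 mm: an upright band 58 mm across; below it a shoulder steps in to a tapered foot, 48 mm across at the shoulder, 36 mm at the base. Only the band of each shows in the stack. Point: its centre on the axis, 38 mm above its base; its band begins 6 mm above the point, its rim is 38 mm above. z: axis, up
- orange_next_centre (a point): the orange beaker just below the top one, same shape; the top one's shoulder rests loosely on its rim. Its rim is as wide as the band above, so fingers that reach lower than the top beaker's band grip this one too. Point: its centre, 38 mm below its rim, at the start 32 mm below the centre of the top beaker. z: axis, up
- blue_top_centre (a point): upper one of two nested blue beakers of the same shape. Point: its centre, 38 mm below its rim. z: axis, up. (Room: a post, 40 mm square, floor to ceiling, at x = 0.265, y = -0.067; left of it a wall panel as high, along x + y = 0.2, parts robot and bench: reach in to the right of the post, elbow to the right. Behind the work, from x + y = 0.6 on, stands a tall machine)
- pan_centre (a point): middle of the top face of the round steel pan, 86 mm across, of a small laboratory balance fixed to the bench: a flat white case, 115 x 104 mm, with a narrow dark panel with display and keys at its front. The pan's top is 50 mm above the bench, the highest part. It and the two stacks stand in a row along x + y = 0.49, in any order, 100 to 150 mm apart. x points from the display to the pan, z up

How it is judged (in metres and radians):
On the way:
1. the top orange beaker is lifted clear out of the one below it (z of orange_top_centre in the frame of orange_next_centre above 0.085 m), for 0.1 s.
At the end, for the whole second after the job is handed in: The top orange beaker stands upright (within 9 degrees) and at rest on the balance pan, its axis within 22 mm of the pan's middle; the next orange beaker is upright and within 30 mm of where it was, the upper blue one upright and within 20 mm (horizontal distance between orange_top_centre and pan_centre below 0.022 m and z of orange_top_centre in the frame of pan_centre between 0.03 and 0.046 m and angle between each of orange_top_centre, orange_next_centre, blue_top_centre's own z axis and vertical below 0.15 rad and linear speed of orange_top below 0.02 m/s and distance of orange_next_centre from where it was at the start of the episode below 0.03 m and distance of blue_top_centre from where it was at the start of the episode below 0.02 m); the robot touches nothing.
It fails at once if the next orange beaker is dragged up by more than 15 mm (height (world z) of orange_next_centre above 0.085 m).
It fails at once if the beaker is dropped onto the balance: out of the fingers while more than 20 mm above the pan (horizontal distance between orange_top_centre and pan_centre below 0.08 m and z of orange_top_centre in the frame of pan_centre above 0.058 m and contact force between the fingers and orange_top below 0.05 N).
It also fails if it takes over 37 s, if anything falls off the work surface, if the arm or the gripper's body presses on something with over 40 N, if the wrist force passes 120 N, or if a joint passes its speed limit or range.

## Working session

There is one attempt and no reset: what is moved stays moved. The work goes in short steps, Python scripts to look and compute and a tool call to move; the robot and the scene stay as the last step left them, time stands still between calls to the robot, and variables do not carry over. Pictures are saved under pics/ and viewed, at most 10 in all, crops included, and the job is handed in when it is done.

Besides the shell and the picture viewer there is one more tool, called after "Emit:" as name([rows], argument=value, ...), one row to a line, values as JSON. apply_moves: Moves the arm, as the interface text tells. Shifts and turns lie within -1 to 1; 1 stands for 0.2 m of shift or 1.5 rad of turn. Its arguments: {"type":"object","properties":{"moves":{"type":"array","items":{"type":"array","items":{"type":"number","minimum":-1,"maximum":1}}},"grip_force":{"type":"number"}},"required":["moves"]}

```bash
mkdir -p pics; cat > h.py <<'E'
import numpy as np,cv2
from cell import env,viewer,boxes_of,masks_of
from scipy.spatial.transform import Rotation as R
def K(n):
    c=viewer.get_calibration(n); return c
E
python3 - <<'E'
from h import *
o=env.get_obs(); print({k:np.round(v,3) for k,v in o.items()})
ims=[]
for n in ["side","top","wrist"]:
    im=viewer.read_camera(n); ims.append(im); print(n,viewer.get_calibration(n))
    cv2.imwrite(f"pics/{n}0.png",im[:,:,::-1])
    for t in ["orange_top_centre","orange_next_centre","blue_top_centre","pan_centre"]:
        print(t,[(np.round(d["location"]),round(d["conf"],2),) for d in boxes_of(n,t)][:3])
cv2.imwrite("pics/a.png",np.vstack([ims[0],ims[1]])[:, :, ::-1][::1])
im=cv2.resize(np.vstack([np.hstack(ims[:2]),np.hstack([ims[2],ims[2]*0])]),(800,500))
cv2.imwrite("pics/b.png",im[:,:,::-1])
E
```

```text
{'time_s': np.float64(0.0), 'qpos': array([69.105, 18.44 , -4.014, 83.174,  1.296, 78.542, -3.26 ]), 'joint_velocities': array([-0.165,  0.007, -0.007,  0.01 , -0.034,  0.012,  0.032]), 'effort': array([ 0.0000e+00, -4.9129e+01, -4.0400e-01, -3.1252e+01, -6.4000e-02,
        4.4000e-02,  0.0000e+00]), 'tool_pos': array([ 0.24 , -0.603,  0.221]), 'tool_rot': array([-1.79889e+02,  7.00000e-03,  2.17040e+01]), 'force': array([-0.208, -1.272,  0.614]), 'wrist_torque': array([-0.006,  0.012, -0.027]), 'grasp_force': np.float64(0.0), 'grip_width': np.float64(0.087)}
side {'fov_y': 44.976899777316675, 'cx': 318.54545840036087, 'cy': 204.0241422442665, 'position': array([0.17999192, 0.22043218, 0.78301039]), 'orientation': array([  37.63960313,    0.32492658, -129.2422904 ])}
orange_top_centre []
orange_next_centre [(array([315., 228.]), 0.87)]
blue_top_centre [(array([324., 163.]), 0.68)]
pan_centre [(array([312., 300.]), 0.94)]
top {'fov_y': 48.418653514121644, 'cx': 314.10108920365354, 'cy': 192.01281792386587, 'position': array([ 0.43884165, -0.08571664,  0.95249941]), 'orientation': array([  9.68726045,  -0.20597628, -90.97095818])}
orange_top_centre [(array([315., 194.]), 0.67)]
orange_next_centre []
blue_top_centre [(array([362., 153.]), 0.78)]
pan_centre [(array([275., 245.]), 0.77)]
wrist {'fov_y': 67.86223752350529, 'cx': 320.6850013241353, 'cy': 196.30679632345846, 'position': array([ 0.31488468, -0.5758642 ,  0.38462306]), 'orientation': array([-1.67252616e+01, -3.36440208e-02, -6.82601565e+01])}
orange_top_centre []
orange_next_centre []
blue_top_centre []
pan_centre []
```

View pics/b.png

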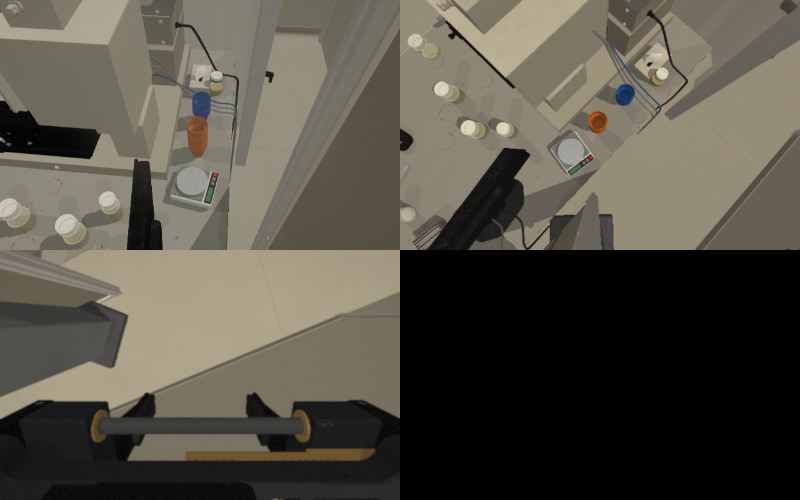

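```bash
cat >> h.py <<'E'
def ray(n,uv,c=None):
    c=c or viewer.get_calibration(n); f=200/np.tan(np.radians(c['fov_y']/2))
    d=np.array([(uv[0]-c['cx'])/f,-(uv[1]-c['cy'])/f,-1.])
    return c['position'],R.from_euler('xyz',c['orientation'],degrees=True).apply(d)
def atz(n,uv,z,c=None):
    p,d=ray(n,uv,c); return p+d*(z-p[2])/d[2]
def proj(n,X,c=None):
    c=c or viewer.get_calibration(n); f=200/np.tan(np.radians(c['fov_y']/2))
    q=R.from_euler('xyz',c['orientation'],degrees=True).inv().apply(np.array(X)-c['position'])
    return np.array([c['cx']+f*q[0]/-q[2],c['cy']-f*q[1]/-q[2]])
E
python3 - <<'E'
from h import *
for n in ["side","top"]:
    im=viewer.read_camera(n)
    for t,z in [("orange_top_centre",.125),("blue_top_centre",.09),("pan_centre",.05)]:
        for m in masks_of(n,t)[:2]:
            p=m['pixels']; ys,xs=np.nonzero(p); 
            X=atz(n,m['location'],z); print(n,t,round(m['conf'],2),m['location'],p.sum(),xs.min(),xs.max(),ys.min(),ys.max(),X.round(4),(X[0]+X[1]).round(3))
    print(n,[proj(n,X).round() for X in ([0,0,0],[.265,-.067,0],[.265,-.067,.5],[.24,-.6,.2])])
s=viewer.read_camera("side");t=viewer.read_camera("top")
a=cv2.resize(s[80:340,240:400],None,fx=2.3,fy=2.3,interpolation=cv2.INTER_CUBIC)
b=cv2.resize(t[60:320,200:400],None,fx=2.2,fy=2.3,interpolation=cv2.INTER_CUBIC)
cv2.imwrite("pics/c.png",np.hstack([a[:572],b[:572]])[:,:800,::-1])
E
```

```text
side orange_top_centre 0.59 [317.2, 207.2] 1034 299 332 187 223 [ 0.5715 -0.0916  0.125 ] 0.48
side blue_top_centre 0.96 [321.9, 163.0] 801 307 336 147 178 [ 0.67   -0.1832  0.09  ] 0.487
side pan_centre 0.73 [311.1, 299.0] 3853 272 348 264 333 [0.4738 0.0018 0.05  ] 0.476
side [array([544., 577.]), array([427., 381.]), array([538., 173.]), array([679., 148.])]
top orange_top_centre 0.84 [314.4, 195.0] 796 301 332 178 209 [ 0.5743 -0.0916  0.125 ] 0.483
top blue_top_centre 0.85 [360.9, 148.7] 723 346 375 135 165 [ 0.6724 -0.1864  0.09  ] 0.486
top pan_centre 0.9 [278.6, 247.5] 2915 242 311 210 281 [ 0.4806 -0.0181  0.05  ] 0.462
top [array([272., 498.]), array([305., 354.]), array([296., 457.]), array([636., 388.])]
```

View pics/c.png

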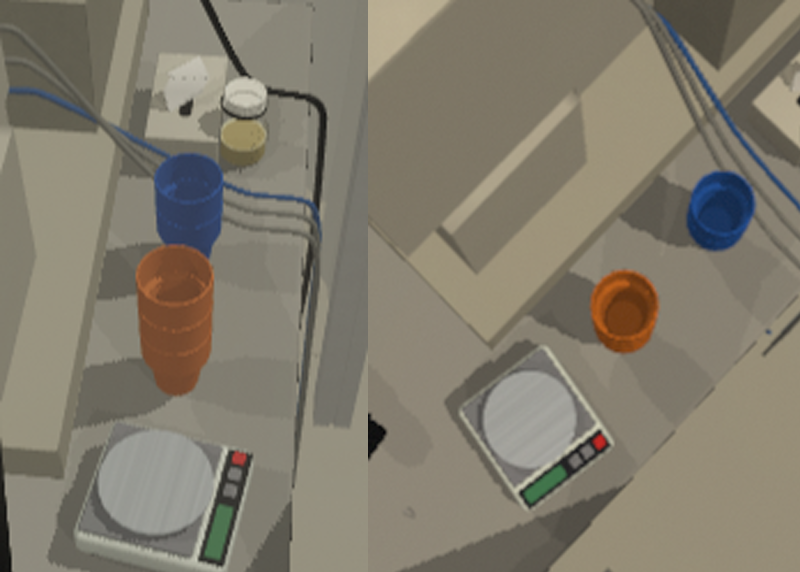

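```bash
python3 - <<'E'
from h import *
from scipy.optimize import least_squares
def tri(a,b):
    (p,d),(q,e)=a,b; d=d/np.linalg.norm(d);e=e/np.linalg.norm(e)
    s=np.linalg.lstsq(np.c_[d,-e],q-p,rcond=None)[0]; return ((p+s[0]*d+q+s[1]*e)/2).round(4),np.linalg.norm(p+s[0]*d-q-s[1]*e).round(4)
for nm,s,t,z in [("pan",(307.8,289.6),(273.2,242.6),.05),("orange",(316,199.6),(316.8,192.6),.14)]:
    print(nm,atz("side",s,z).round(4),atz("top",t,z).round(4),tri(ray("side",s),ray("top",t)))
# silhouette fits
from scipy.spatial import ConvexHull
def circ(c,r,z): a=np.linspace(0,2*np.pi,60); return np.c_[c[0]+r*np.cos(a),c[1]+r*np.sin(a),np.full(60,z)]
def sil(n,c,z,r,h):
    P=np.vstack([circ(c,r,z),circ(c,r,z-h)]); return cv2.convexHull(np.array([proj(n,X) for X in P],dtype=np.float32))[:,0]
for n in ["side","top"]:
    im=viewer.read_camera(n).astype(int); r,g,b=im[...,0],im[...,1],im[...,2]
    for nm,m in [("o",(r>b*1.8)&(r>80)),("b",(b>r*1.6)&(b>60))]:
        m=m.astype(np.uint8); m=cv2.morphologyEx(m,cv2.MORPH_OPEN,np.ones((7,7)))
        N,l,st,ce=cv2.connectedComponentsWithStats(m)
        for i in range(1,N):
            if st[i,4]>300: print(n,nm,st[i],ce[i].round(1))
    for nm,c,z in [("o",(.572,-.091),.14),("b",(.672,-.186),.108)]:
        s=sil(n,c,z,.029,.096 if nm=="o" else .064); print(n,nm,"pred bbox",s.min(0).round(1),s.max(0).round(1))
E
```

```text
pan [ 0.4909 -0.0047  0.05  ] [ 0.4906 -0.0073  0.05  ] (array([ 0.4915, -0.0063,  0.0467]), np.float64(0.0019))
orange [ 0.5764 -0.0931  0.14  ] [ 0.5763 -0.096   0.14  ] (array([ 0.5776, -0.0953,  0.1368]), np.float64(0.0021))
side o [ 299  187   34   64 1781] [315.8 216.6]
side b [ 308  147   29   41 1042] [322.  166.8]
side o pred bbox [299.5 188.6] [333.9 247.1]
side b pred bbox [307.2 144.5] [337.5 188.3]
top o [301 178  31  35 892] [316.1 194.6]
top b [345 135  30  33 803] [359.5 150.9]
top o pred bbox [298.5 179.6] [329.8 216.4]
top b pred bbox [344.6 132.2] [376.5 168.1]
```

Emit:
apply_moves([
  [0.2,-0.1,-0.1,0,0,-0.1,1],
  [0.4,-0.2,-0.2,0,0,-0.2,1],
  [0.65,-0.28,-0.3,0,0,-0.3,1],
  [0.65,-0.28,-0.3,0,0,-0.4,1],
  [0.65,-0.28,-0.3,0,0,-0.4,1],
])

```text
time_s: 1.85
tool_pos: [0.3429, -0.5025, 0.2839]
tool_rot: [179.9, 0.0, 56.4]
force: [-0.4, -0.9, 0.4]
grip_width: 0.0869
grasp_force: 0.0
```

```bash
cat >> h.py <<'E'
import json,os
def log():
    o=env.get_obs(); L=json.load(open('log.json')) if os.path.exists('log.json') else []
    L.append([list(map(float,o['qpos'])),list(map(float,o['tool_pos'])),list(map(float,o['tool_rot']))]); json.dump(L,open('log.json','w'))
    print(round(float(o['time_s']),2),o['qpos'].round(1),o['tool_pos'].round(4),o['tool_rot'].round(2),o['force'].round(1),o['grip_width'].round(4)); return o
E
python3 - <<'E'
from h import *
json.dump([[[69.105,18.44,-4.014,83.174,1.296,78.542,-3.26],[.24,-.603,.221],[-179.889,.007,21.704]]],open('log.json','w'))
log()
E
```

```text
Traceback (most recent call last):
  File "h.py", line 20, in log
    print(round(float(o['time_s']),2),o['qpos'].round(1),o['tool_pos'].round(4),o['tool_rot'].round(2),o['force'].round(1),o['grip_width'].round(4)); return o
                                                                                                                           ^^^^^^^^^^^^^^^^^^^^^
AttributeError: 'float' object has no attribute 'round'
```

Emit:
apply_moves([
  [0.23,0.01,0,0,0,-0.1,1],
  [0.46,0.02,0,0,0,-0.2,1],
  [0.7,0.03,0,0,0,-0.3,1],
  [0.93,0.04,0,0,0,-0.4,1],
  [0.93,0.04,0,0,0,-0.4,1],
])

```text
time_s: 2.35
tool_pos: [0.4547, -0.3478, 0.2823]
tool_rot: [179.9, -0.2, 90.9]
force: [0.4, -0.1, 0.6]
grip_width: 0.0871
grasp_force: 0.0
```

```bash
sed -i "s/o\['grip_width'\].round(4)/round(float(o['grip_width']),4)/" h.py
cat > fk.py <<'E'
from h import *
from scipy.optimize import least_squares
def chain(q,p,s):
    # returns elbow, wrist, tcp, R ; s signs
    h,L1,L2,L3,o1,e,o2,yo=p; q=np.radians(q)*s
    T=R.from_euler('z',q[0]); P=T.apply([o1,0,0])+[0,0,h]
    T=T*R.from_euler('y',q[1])*R.from_euler('z',q[2]); E=P+T.apply([e,0,L1])
    T=T*R.from_euler('y',q[3]); T=T*R.from_euler('z',q[4]); W=E+T.apply([-e*0,0,L2])
    T=T*R.from_euler('y',q[5])*R.from_euler('z',q[6]+np.radians(yo)); return E,W,W+T.apply([0,0,L3])+0*o2,T
E
python3 - <<'E'
from fk import *
import itertools
log(); L=json.load(open('log.json'))
for l in L: print(np.round(l[0],1))
best=[]
for sg in itertools.product([1,-1],repeat=3):
    s=np.array([-1,1,sg[0],1,sg[1],1,sg[2]])
    for yo in (90,-90,0,180):
        def f(p):
            r=[]
            for q,t,w in L:
                E,W,X,T=chain(np.array(q),[*p[:4],0,0,0,yo],s); D=R.from_euler('xyz',w,degrees=True)
                r+=list(X-t)+list(.2*(T.inv()*D).as_rotvec())
            return r+list(.003*(p-np.array([.33,.4,.4,.25])))
        so=least_squares(f,[.33,.4,.4,.25]); best.append((so.cost,s.tolist(),yo,so.x.round(3)))
for b in sorted(best,key=lambda b:b[0])[:3]: print(b)
E
```

```text
2.35 [ 54.9   8.9 -22.5  88.5   3.2  83.3  33.2] [ 0.4547 -0.3478  0.2823] [179.89  -0.18  90.93] [ 0.4 -0.1  0.6] 0.0871
[69.1 18.4 -4.  83.2  1.3 78.5 -3.3]
[ 63.5  12.5 -12.4  83.8   2.6  83.9  17.6]
[ 54.9   8.9 -22.5  88.5   3.2  83.3  33.2]
(np.float64(0.0005980465598165843), [-1, 1, -1, 1, 1, 1, -1], 90, array([-0.395,  0.484,  0.506, -0.259]))
(np.float64(0.0006954667587977219), [-1, 1, -1, 1, -1, 1, -1], 90, array([-0.824,  0.616,  0.476, -0.555]))
(np.float64(0.022021595922833658), [-1, 1, 1, 1, -1, 1, -1], 90, array([-2.935,  1.166,  0.296, -2.116]))
```

Emit:
apply_moves([
  [0,0,0,0.1,0,0,1],
  [0,0,0,0.2,0,0,1],
  [0,0,0,0.2,0,0,1],
  [0,0,0,0.2,0,0,1],
])

```text
time_s: 2.75
tool_pos: [0.4504, -0.3549, 0.2803]
tool_rot: [-162.7, -0.1, 90.3]
force: [-0.0, -0.6, -0.2]
grip_width: 0.0867
grasp_force: 0.0
```

```bash
python3 -c "
from h import *
log()"
```

```text
2.75 [ 47.2  20.7 -23.   76.8  15.3  99.8  25.2] [ 0.4504 -0.3549  0.2803] [-1.6267e+02 -8.0000e-02  9.0260e+01] [-0.  -0.6 -0.2] 0.0867
```

Emit:
apply_moves([
  [0,0,0,-0.1,0.1,0,1],
  [0,0,0,-0.2,0.2,0,1],
  [0,0,0,-0.2,0.2,0,1],
  [0,0,0,-0.2,0.2,0,1],
])

```text
time_s: 3.15
tool_pos: [0.4447, -0.3609, 0.2832]
tool_rot: [-179.7, -16.7, 86.9]
force: [-1.0, -0.8, -0.0]
grip_width: 0.0871
grasp_force: 0.0
```

```bash
python3 - <<'E'
from fk import *
import itertools
log(); L=json.load(open('log.json'))
for l in L: print(np.round(l[0],1))
def chain(q,p,s):
    h,L1,L2,L3,o,e1,e2,w,yo=p; q=np.radians(q)*s
    T=R.from_euler('z',q[0]); P=T.apply([o,0,0])+[0,0,h]
    T=T*R.from_euler('y',q[1])*R.from_euler('z',q[2]); E=P+T.apply([e1,0,L1])
    T=T*R.from_euler('y',q[3])*R.from_euler('z',q[4]); W=E+T.apply([e2,0,L2])
    T=T*R.from_euler('y',q[5]); W2=W+T.apply([w,0,0]);T=T*R.from_euler('z',q[6]+np.radians(yo)); return E,W,W2+T.apply([0,0,L3]),T
for free in (4,8):
  for s5 in (1,-1):
    s=np.array([-1,1,-1,1,s5,1,-1]); p0=np.array([.33,.4,.4,.25,0,0,0,0])
    def f(p):
        r=[]
        for q,t,w in L:
            E,W,X,T=chain(np.array(q),[*p,*p0[len(p):],90],s); D=R.from_euler('xyz',w,degrees=True)
            r+=list(X-t)+list(.2*(T.inv()*D).as_rotvec())
        return np.r_[r,.001*(p-p0[:len(p)])]
    so=least_squares(f,p0[:free]); print(free,s5,so.cost,so.x.round(3),np.abs(so.fun[:len(L)*6].reshape(-1,6)).max(0).round(4))
E
```

```text
3.15 [ 61.7  17.9 -22.5  79.8  -6.4  93.9  36.7] [ 0.4447 -0.3609  0.2832] [-179.66  -16.65   86.87] [-1.  -0.8 -0. ] 0.0871
[69.1 18.4 -4.  83.2  1.3 78.5 -3.3]
[ 63.5  12.5 -12.4  83.8   2.6  83.9  17.6]
[ 54.9   8.9 -22.5  88.5   3.2  83.3  33.2]
[ 47.2  20.7 -23.   76.8  15.3  99.8  25.2]
[ 61.7  17.9 -22.5  79.8  -6.4  93.9  36.7]
4 1 0.01623386672201643 [-0.014  0.248  0.522 -0.116] [0.0898 0.0639 0.0144 0.0447 0.095  0.0181]
4 -1 0.0008598345616282702 [0.11  0.636 0.468 0.398] [0.0248 0.0211 0.0039 0.     0.     0.    ]
8 1 0.00804589058419873 [-0.104  0.145  0.559  0.188 -0.011 -0.002 -0.499  0.035] [0.0211 0.0208 0.0075 0.0447 0.095  0.0181]
8 -1 0.00029364137918806883 [0.248 0.473 0.42  0.367 0.076 0.048 0.009 0.031] [0.0191 0.0088 0.0033 0.     0.     0.    ]
```

```bash
cat > fk.py <<'E'
from h import *
from scipy.optimize import least_squares
S=np.array([-1,1,-1,1,-1,1,-1])
p0=np.array([0,0,.35, 0,0,.42, 0,0,.42, 0,0, .32,0,0])
def chain(q,p):
    q=np.radians(np.asarray(q))*S; z=lambda a:R.from_euler('z',a); y=lambda a:R.from_euler('y',a)
    T=z(q[0]); P=T.apply([p[0],p[1],0])+[0,0,p[2]]
    T=T*y(q[1])*z(q[2]); E=P+T.apply(p[3:6])
    T=T*y(q[3]); E2=E+T.apply([p[12],p[13],0]); T=T*z(q[4]); W=E2+T.apply(p[6:9])
    T=T*y(q[5]); W2=W+T.apply([p[9],p[10],0]); T=T*z(q[6]+np.pi/2); return E,W,W2+T.apply([0,0,p[11]]),T
def fit(reg=.01):
    L=json.load(open('log.json'))
    def f(p): return np.r_[np.concatenate([chain(q,p)[2]-t for q,t,w in L]),reg*(p-p0)]
    so=least_squares(f,p0); n=3*len(L); return so.x,np.abs(so.fun[:n]).reshape(-1,3)
E
python3 - <<'E'
from fk import *
for r in (.03,.01,.003):
    p,e=fit(r); print(p.round(3)); print(e.max(1).round(4))
for l in json.load(open('log.json')): print([x.round(2) for x in chain(l[0],p)[:3]])
E
```

```text
[ 0.007 -0.027  0.262  0.011  0.001  0.445  0.018 -0.     0.504  0.
 -0.     0.352 -0.011  0.001]
[0.0004 0.0006 0.0006 0.0003 0.0005]
[ 0.002 -0.021  0.251  0.006 -0.003  0.455  0.01  -0.     0.51   0.001
 -0.     0.359 -0.012 -0.003]
[0.0001 0.0002 0.0001 0.0001 0.0002]
[ 0.001 -0.017  0.25   0.004 -0.005  0.464  0.004 -0.     0.512  0.002
 -0.     0.365 -0.004 -0.005]
[0.0001 0.0002 0.0001 0.0001 0.0001]
[array([ 0.03, -0.15,  0.69]), array([ 0.24, -0.61,  0.59]), array([ 0.24, -0.6 ,  0.22])]
[array([ 0.03, -0.1 ,  0.7 ]), array([ 0.34, -0.5 ,  0.65]), array([ 0.34, -0.5 ,  0.28])]
[array([ 0.03, -0.07,  0.71]), array([ 0.46, -0.35,  0.65]), array([ 0.45, -0.35,  0.28])]
[array([ 0.1 , -0.14,  0.68]), array([ 0.56, -0.36,  0.63]), array([ 0.45, -0.35,  0.28])]
[array([ 0.05, -0.14,  0.69]), array([ 0.44, -0.47,  0.63]), array([ 0.44, -0.36,  0.28])]
```

```bash
cat > sim.py <<'E'
from fk import *
P,_=fit(.003)
LO=np.array([-163.93,-17.29,-79.2,3.27,-89.18,5.43,-154.24]);HI=np.array([163.93,119.83,71.16,140.29,269.18,117.66,154.24])
def jac(q):
    E,W,X,T=chain(q,P); J=np.zeros((6,7)); d=.01
    for i in range(7):
        k=q.copy();k[i]+=d; _,_,X2,T2=chain(k,P); J[:3,i]=(X2-X)/np.radians(d); J[3:,i]=(T2*T.inv()).as_rotvec()/np.radians(d)
    return X,T,J
def go(q,X1,T1,n=40,w=np.ones(7),null=None,damp=1e-3,cl=True):
    q=np.array(q,float); X0,T0,_=jac(q); rv=(T1*T0.inv()).as_rotvec()
    for k in range(1,n+3):
        a=min(k/n,1); X,T,J=jac(q)
        e=np.r_[X0+a*(np.array(X1)-X0)-X,(R.from_rotvec(a*rv)*T0*T.inv()).as_rotvec()]
        Wi=np.diag(1/w); Jp=Wi@J.T@np.linalg.inv(J@Wi@J.T+damp*np.eye(6))
        dq=Jp@e
        if null is not None: dq+=(np.eye(7)-Jp@J)@(null*1.0)
        q=q+np.degrees(dq)
        if cl: q=np.clip(q,LO,HI)
    return q
def down(yaw): return R.from_euler('xyz',[180,0,yaw],degrees=True)
E
python3 - <<'E'
from sim import *
L=json.load(open('log.json'))
for damp in (1e-4,1e-2):
  q=np.array(L[0][0])
  for i in range(1,5):
    q=go(L[i-1][0],L[i][1],R.from_euler('xyz',L[i][2],degrees=True),damp=damp); print(q.round(1),(q-L[i][0]).round(1))
# goal IK with swivel
D=down(-135)
for nm,G in [("pan",[.4915,-.0055,.11]),("orange",[.578,-.094,.125])]:
  for yaw in (-135,45):
    D=down(yaw)
    for zE in (.35,.45,.55):
      best=None
      for k in range(6):
        rng=np.random.default_rng(k)
        f=lambda q:np.r_[(chain(q,P)[2]-G)*10,(chain(q,P)[3]*D.inv()).as_rotvec()*3,(chain(q,P)[0][2]-zE)*10]
        so=least_squares(f,np.clip(np.array([70,40,-50,90,0,80,40])+rng.normal(0,30,7),LO+1,HI-1),bounds=(LO,HI))
        if best is None or so.cost<best.cost: best=so
      print(nm,yaw,zE,round(best.cost,5),best.x.round(0),chain(best.x,P)[0].round(2))
E
```

```text
[ 63.6  12.5 -12.4  83.7   2.7  83.9  17.5] [ 0.1  0.  -0.1 -0.   0.   0.  -0. ]
[ 54.8   8.9 -22.5  88.5   3.2  83.3  33.2] [-0. -0.  0.  0. -0. -0.  0.]
[ 46.7  20.6 -22.3  76.8  15.   99.7  25.4] [-0.5 -0.1  0.7  0.  -0.2 -0.1  0.2]
[ 61.6  17.9 -22.3  79.8  -6.4  93.9  36.7] [-0.1 -0.   0.2 -0.  -0.   0.   0. ]
[ 63.6  12.5 -12.4  83.7   2.7  83.9  17.5] [ 0.1  0.  -0.1 -0.   0.   0.  -0. ]
[ 54.8   8.9 -22.5  88.5   3.2  83.3  33.2] [-0. -0.  0.  0. -0. -0.  0.]
[ 46.7  20.6 -22.3  76.8  15.   99.7  25.4] [-0.5 -0.1  0.7  0.  -0.2 -0.1  0.2]
[ 61.6  17.9 -22.3  79.8  -6.4  93.9  36.7] [-0.1 -0.   0.1 -0.  -0.   0.   0. ]
pan -135 0.35 1.64751 [ 46.  63. -79.  88.  50.  97.  98.] [ 0.28 -0.31  0.46]
pan -135 0.45 0.77679 [ 51.  54. -79.  95.  45.  90.  99.] [ 0.23 -0.3   0.52]
pan -135 0.55 0.24956 [ 56.  43. -79. 101.  39.  81. 102.] [ 0.17 -0.27  0.59]
pan 45 0.35 1.64751 [ 46.  63. -79.  88.  50.  97. -82.] [ 0.28 -0.31  0.46]
pan 45 0.45 0.77679 [ 51.  54. -79.  95.  45.  90. -81.] [ 0.23 -0.3   0.52]
pan 45 0.55 0.24956 [ 56.  43. -79. 101.  39.  81. -78.] [ 0.17 -0.27  0.59]
orange -135 0.35 1.19502 [ 48.  64. -79.  76.  53. 100. 110.] [ 0.27 -0.32  0.45]
orange -135 0.45 0.42233 [ 54.  56. -79.  84.  49.  93. 110.] [ 0.22 -0.32  0.51]
orange -135 0.55 0.05283 [ 60.  46. -79.  93.  44.  83. 111.] [ 0.16 -0.3   0.57]
orange 45 0.35 1.19502 [ 48.  64. -79.  76.  53. 100. -70.] [ 0.27 -0.32  0.45]
orange 45 0.45 0.42233 [ 54.  56. -79.  84.  49.  93. -70.] [ 0.22 -0.32  0.51]
orange 45 0.55 0.05283 [ 60.  46. -79.  93.  44.  83. -69.] [ 0.16 -0.3   0.57]
```

```bash
cat >> sim.py <<'E'
def clr(q):
    E,W,X,T=chain(q,P); S0=np.array([0,0]); c=np.array([.265,-.067])
    def sd(A,B):
        t=np.linspace(0,1,80)[:,None]; pts=A+t*(B-A); d=np.maximum(np.abs(pts-c)-.02,0); return np.linalg.norm(d,axis=1).min()
    b=X+T.apply([0,0,-.15])
    m=.6-max((W[:2]).sum(),X[:2].sum()); 
    return np.array([sd(E[:2],W[:2]),sd(S0,E[:2]),m/2**.5])  # forearm-post, upper-post, wrist-machine
def ik(G,D,q0,q3=None,zE=None):
    f=lambda q:np.r_[(chain(q,P)[2]-G)*10,(chain(q,P)[3]*D.inv()).as_rotvec()*10,[] if q3 is None else [np.radians(q[2]-q3)*3]]
    return least_squares(f,q0,bounds=(LO,HI))
E
python3 - <<'E'
from sim import *
q0=np.array([60,40,-70,100,40,80,100.])
for G in ([.4915,-.0055,.11],[.4915,-.0055,.18],[.578,-.094,.115],[.578,-.094,.2]):
  for q3 in (-78,-70,-60,-45):
    so=ik(G,down(-135),q0,q3); print(G,q3,round(so.cost,6),so.x.round(0),chain(so.x,P)[0].round(2),clr(so.x).round(3))
q=np.array(json.load(open('log.json'))[-1][0])
for X,y in [([.4547,-.3478,.2823],90.9),([.47,-.25,.28],150),([.55,-.15,.28],200),([.578,-.094,.2],225),([.578,-.094,.115],225),([.578,-.094,.2],225),([.53,-.05,.2],225),([.4915,-.0055,.2],225),([.4915,-.0055,.11],225)]:
    q=go(q,X,down(y)); print(X,y,q.round(0),chain(q,P)[0].round(2),clr(q).round(3))
E
```

```text
[0.4915, -0.0055, 0.11] -78 0.0 [ 67.  20. -78. 111.  21.  66. 116.] [ 0.05 -0.15  0.68] [0.    0.205 0.079]
[0.4915, -0.0055, 0.11] -70 0.0 [ 62.  15. -70. 111.  15.  64. 120.] [ 0.05 -0.11  0.7 ] [0.    0.201 0.079]
[0.4915, -0.0055, 0.11] -60 0.0 [ 54.  11. -60. 112.  10.  63. 124.] [ 0.04 -0.08  0.7 ] [0.    0.202 0.079]
[0.4915, -0.0055, 0.11] -45 0.0 [ 40.   8. -45. 112.   6.  63. 128.] [ 0.04 -0.06  0.71] [0.013 0.204 0.079]
[0.4915, -0.0055, 0.18] -78 0.0 [ 71.  10. -78. 107.  10.  72. 125.] [ 0.01 -0.08  0.71] [0.001 0.231 0.079]
[0.4915, -0.0055, 0.18] -70 0.0 [ 65.   7. -70. 107.   7.  71. 128.] [ 0.01 -0.06  0.71] [0.013 0.233 0.079]
[0.4915, -0.0055, 0.18] -60 0.0 [ 56.   5. -60. 107.   4.  71. 130.] [ 0.01 -0.04  0.71] [0.021 0.234 0.079]
[0.4915, -0.0055, 0.18] -45 0.0 [ 42.   3. -45. 107.   2.  71. 131.] [ 0.01 -0.03  0.71] [0.028 0.235 0.079]
[0.578, -0.094, 0.115] -78 0.0 [ 64.  39. -78.  98.  39.  76. 113.] [ 0.12 -0.27  0.61] [0.112 0.19  0.08 ]
[0.578, -0.094, 0.115] -70 0.0 [ 61.  32. -70.  98.  32.  72. 118.] [ 0.11 -0.23  0.64] [0.088 0.182 0.08 ]
[0.578, -0.0
[... 854 characters left out ...]
8] 200 [ 48.  11. -41.  89.   7.  83. 117.] [ 0.05 -0.08  0.7 ] [0.021 0.197 0.14 ]
[0.578, -0.094, 0.2] 225 [ 45.  16. -45.  93.  12.  76. 133.] [ 0.08 -0.11  0.69] [0.015 0.162 0.08 ]
[0.578, -0.094, 0.115] 225 [ 43.  20. -44.  99.  15.  67. 130.] [ 0.11 -0.13  0.68] [0.028 0.14  0.08 ]
[0.578, -0.094, 0.2] 225 [ 45.  16. -45.  93.  12.  76. 133.] [ 0.08 -0.11  0.69] [0.015 0.162 0.08 ]
[0.53, -0.05, 0.2] 225 [ 46.   9. -47. 100.   7.  74. 132.] [ 0.04 -0.07  0.71] [0.    0.204 0.083]
[0.4915, -0.0055, 0.2] 225 [ 46.   2. -49. 105.   2.  73. 132.] [ 0.   -0.03  0.71] [0.03  0.242 0.079]
[0.4915, -0.0055, 0.11] 225 [ 44.   8. -49. 112.   7.  63. 127.] [ 0.04 -0.06  0.71] [0.01  0.204 0.079]
```

```bash
cat >> sim.py <<'E'
def lean(yaw,th): return down(yaw)*R.from_euler('y',th,degrees=True)
def tcp(ax,zt,yaw,th):  # axis xy, tcp z; grasp point on axis
    v=lean(yaw,th).apply([0,0,1]); return np.array([ax[0]+.019*v[0],ax[1]+.019*v[1],zt])
def body(q): # min perp distance of body to machine
    E,W,X,T=chain(q,P); c=np.array([X+T.apply([a,b,z]) for a in(-.0375,.0375) for b in (-.095,.095) for z in (-.07,-.2)])
    return (.6-(c[:,0]+c[:,1]).max())/2**.5, c[:,2].min()
E
python3 - <<'E'
from sim import *
O=np.array([.578,-.0935]);B=np.array([.4915,-.005])
qs=np.array(json.load(open('log.json'))[-1][0])
for yaw in (70,80,90):
  for th in (35,45,55):
    q=qs; print(yaw,th)
    for ax,z in [((.47,-.3),.28),(O,.25),(O,.117),(O,.25),((O+B)/2,.25),(B,.25),(B,.105)]:
      q=go(q,tcp(ax,z,yaw,th),lean(yaw,th),n=15); print(np.round(ax,2),z,q.round(0),clr(q).round(3),np.round(body(q),3),chain(q,P)[0].round(2))
E
```

```text
70 35
[ 0.47 -0.3 ] 0.28 [ 66.  18. -22.  86. -25.  92.  26.] [0.181 0.21  0.294] [0.263 0.316] [ 0.04 -0.14  0.69]
[ 0.58 -0.09] 0.25 [ 53.  14. -30.  95. -29.  77.  11.] [0.085 0.19  0.072] [0.04  0.286] [ 0.06 -0.1   0.7 ]
[ 0.58 -0.09] 0.117 [ 52.  21. -30. 103. -28.  63.  17.] [0.105 0.164 0.072] [0.04  0.153] [ 0.09 -0.15  0.68]
[ 0.58 -0.09] 0.25 [ 53.  14. -31.  95. -29.  77.  11.] [0.085 0.19  0.072] [0.04  0.286] [ 0.06 -0.1   0.7 ]
[ 0.53 -0.05] 0.25 [ 54.   6. -32. 103. -33.  76.  12.] [0.056 0.227 0.071] [0.039 0.286] [ 0.02 -0.06  0.71]
[ 0.49 -0.  ] 0.25 [ 54.  -2. -32. 111. -37.  76.  13.] [0.027 0.249 0.07 ] [0.039 0.286] [-0.02 -0.    0.71]
[ 0.49 -0.  ] 0.105 [ 53.   9. -33. 119. -36.  59.  21.] [0.048 0.214 0.07 ] [0.039 0.141] [ 0.03 -0.07  0.71]
70 45
[ 0.47 -0.3 ] 0.28 [ 69.  22. -22.  85. -31.  96.  29.] [0.205 0.215 0.292] [0.273 0.303] [ 0.05 -0.18  0.68]
[ 0.58 -0.09] 0.25 [ 57.  17. -30.  97. -37.  78.  18.] [0.113 0.188 0.069] [0.05  0.273] [ 0.06 -0.13  0.69]
[ 0.58 -0.09] 0.117 [ 55.  25. -30. 103. -36.  66.  26.] [0.137 0.171 0.069] [0.05 0.14] [ 0.1  
[... 5199 characters left out ...]
293] [0.251 0.289] [ 0.1  -0.26  0.62]
[ 0.58 -0.09] 0.25 [ 54.  32. -31.  84. -34.  93.  29.] [0.155 0.161 0.071] [0.029 0.259] [ 0.13 -0.21  0.64]
[ 0.58 -0.09] 0.117 [ 52.  40. -29.  89. -30.  84.  36.] [0.179 0.154 0.071] [0.029 0.126] [ 0.17 -0.25  0.6 ]
[ 0.58 -0.09] 0.25 [ 54.  32. -31.  84. -34.  93.  29.] [0.155 0.161 0.071] [0.029 0.259] [ 0.13 -0.21  0.64]
[ 0.53 -0.05] 0.25 [ 56.  25. -33.  94. -36.  91.  31.] [0.133 0.172 0.07 ] [0.028 0.259] [ 0.1  -0.18  0.67]
[ 0.49 -0.  ] 0.25 [ 58.  18. -34. 103. -39.  89.  33.] [0.106 0.188 0.069] [0.027 0.259] [ 0.06 -0.13  0.69]
[ 0.49 -0.  ] 0.105 [ 55.  29. -32. 108. -35.  76.  41.] [0.141 0.168 0.069] [0.027 0.114] [ 0.12 -0.2   0.65]
```

```bash
cat >> sim.py <<'E'
def mv(X,T):
    o=env.get_obs(); T0=R.from_euler('xyz',o['tool_rot'],degrees=True)
    s=T0.inv().apply(np.array(X)-o['tool_pos'])/.2; r=(T0.inv()*T).as_rotvec()/1.5
    print("move",s.round(3),r.round(3),"dist",np.linalg.norm(s*.2).round(3),"deg",np.degrees(np.linalg.norm(r*1.5)).round(1))
E
python3 - <<'E'
from sim import *
mv(tcp((.52,-.22),.25,80,50),lean(80,50))
E
```

```text
move [0.715 0.348 0.385] [-0.048  0.388  0.067] dist 0.177 deg 34.1
```

Emit:
apply_moves([
  [0.14,0.07,0.08,-0.01,0.08,0.01,1],
  [0.29,0.14,0.15,-0.02,0.16,0.03,1],
  [0.43,0.21,0.23,-0.03,0.23,0.04,1],
  [0.57,0.28,0.31,-0.04,0.31,0.05,1],
  [0.715,0.35,0.385,-0.05,0.388,0.067,1],
  [0.715,0.35,0.385,-0.05,0.388,0.067,1],
  [0.715,0.35,0.385,-0.05,0.388,0.067,1],
])

```text
time_s: 3.85
tool_pos: [0.526, -0.1972, 0.2502]
tool_rot: [179.9, -50.1, 81.0]
force: [0.2, -0.4, 0.8]
grip_width: 0.0866
grasp_force: 0.0
```

```bash
python3 - <<'E'
from sim import *
o=log(); print(clr(o['qpos']).round(3),body(o['qpos']))
c=viewer.get_calibration("wrist"); im=viewer.read_camera("wrist"); print(c)
for n,t,z in [("wrist","orange_top_centre",.124),("wrist","blue_top_centre",.09),("wrist","pan_centre",.05)]:
    for d in boxes_of(n,t)[:2]: print(t,round(d['conf'],2),d['location'],atz(n,d['location'],z,c).round(4))
for X in ([.578,-.0935,.14],[.4915,-.005,.05],[.672,-.186,.108]): print(proj("wrist",X,c).round(0))
cv2.imwrite("pics/w1.png",im[:,:,::-1])
E
```

```text
3.85 [ 62.7  27.7 -27.2  85.3 -31.4  94.7  31. ] [ 0.526  -0.1972  0.2502] [179.91 -50.14  80.99] [ 0.2 -0.4  0.8] 0.0866
[0.188 0.193 0.192] (np.float64(0.16003359814557122), np.float64(0.26662118061916973))
{'fov_y': 67.86223752350529, 'cx': 320.6850013241353, 'cy': 196.30679632345846, 'position': array([ 0.51517814, -0.27114806,  0.41475299]), 'orientation': array([33.39218855, -0.0653963 , -9.05023983])}
blue_top_centre 0.65 [452.2, 252.7] [ 0.688  -0.1614  0.09  ]
pan_centre 0.94 [278.0, 198.1] [ 0.4912 -0.0271  0.05  ]
[351. 193.]
[277. 186.]
[453. 270.]
```

View pics/w1.png

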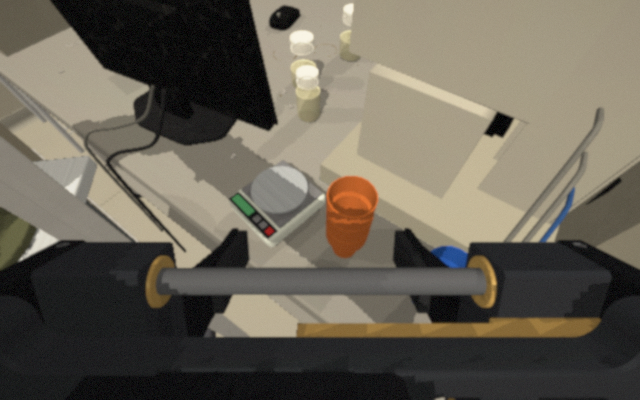

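```bash
cat >> sim.py <<'E'
def circ(c,r,z): a=np.linspace(0,2*np.pi,72); return np.c_[c[0]+r*np.cos(a),c[1]+r*np.sin(a),np.full(72,z)]
def pr(n,A,c):
    f=200/np.tan(np.radians(c['fov_y']/2)); q=R.from_euler('xyz',c['orientation'],degrees=True).inv().apply(A-c['position'])
    return np.c_[c['cx']+f*q[:,0]/-q[:,2],c['cy']-f*q[:,1]/-q[:,2]]
def stackfit(n,im,c,zr=.14,bands=.096,g=(.578,-.0935),col='o',k=4):
    r,gg,b=[im[...,i].astype(int) for i in range(3)]
    m=((r>b*1.8)&(r>80)) if col=='o' else ((b>r*1.6)&(b>60))
    m=cv2.morphologyEx(m.astype(np.uint8),cv2.MORPH_OPEN,np.ones((5,5)))
    N,l,st,ce=cv2.connectedComponentsWithStats(m)
    u=pr(n,np.array([[*g,zr]]),c)[0]; i=min((i for i in range(1,N) if st[i,4]>200),key=lambda i:np.hypot(*(ce[i]-u)))
    x0,y0,w,h=st[i][:4]; ob=np.array([x0-.5,x0+w-.5,y0-.5])
    def f(x):
        A=pr(n,np.vstack([circ(x,.029,zr),circ(x,.029,zr-bands)]),c); T=pr(n,circ(x,.029,zr),c)
        return np.array([A[:,0].min(),A[:,0].max(),T[:,1].min()])-ob
    s=least_squares(f,g); return s.x.round(4),s.fun.round(1),st[i]
def panfit(n,im,c,g=(.4915,-.005)):
    gr=cv2.GaussianBlur(cv2.cvtColor(im,cv2.COLOR_RGB2GRAY),(3,3),0).astype(float)
    gx,gy=cv2.Sobel(gr,cv2.CV_64F,1,0),cv2.Sobel(gr,cv2.CV_64F,0,1); mag=np.hypot(gx,gy)
    def sc(x):
        A=pr(n,circ(x,.043,.05),c); i=pr(n,circ(x,.041,.05),c); d=A-i; d/=np.linalg.norm(d,axis=1)[:,None]
        M=A.astype(np.float32)[None]; G=lambda a:cv2.remap(a.astype(np.float32),M[...,0],M[...,1],cv2.INTER_LINEAR)[0]
        e=-(G(gx)*d[:,0]+G(gy)*d[:,1])  # bright inside
        return np.clip(e,-60,60).mean()
    best=max(((sc((g[0]+a,g[1]+b)),g[0]+a,g[1]+b) for a in np.arange(-.025,.0251,.001) for b in np.arange(-.025,.0251,.001)))
    return np.round(best,4)
E
python3 - <<'E'
from sim import *
for n in ("wrist","side","top"):
    c=viewer.get_calibration(n); im=viewer.read_camera(n)
    print(n,stackfit(n,im,c),panfit(n,im,c))
    if n!="wrist": print(stackfit(n,im,c,.108,.064,(.672,-.186),'b'))
c=viewer.get_calibration("wrist")
print(atz("wrist",(281,193),.05,c),atz("wrist",(351,200),.14,c))
E
```

```text
wrist (array([ 0.5787, -0.0979]), array([-0.8,  0.6, -0.1]), array([ 325,  176,   52,   82, 3310], dtype=int32)) [ 5.0448e+01  4.9550e-01 -9.0000e-03]
side (array([ 0.5768, -0.0923]), array([-0.1,  0.1, -0. ]), array([ 299,  187,   34,   64, 1779], dtype=int32)) [ 5.07475e+01  4.91500e-01 -5.00000e-03]
(array([ 0.6683, -0.182 ]), array([-0.7,  0.7, -0. ]), array([ 308,  147,   29,   41, 1032], dtype=int32))
top (array([ 0.5778, -0.0945]), array([-0.1,  0.1, -0. ]), array([301, 177,  31,  36, 902], dtype=int32)) [ 5.42615e+01  4.92500e-01 -7.00000e-03]
(array([ 0.6674, -0.1848]), array([-0.4,  0.4, -0. ]), array([345, 135,  31,  34, 813], dtype=int32))
[ 0.49770103 -0.01888655  0.05      ] [ 0.57734711 -0.10259315  0.14      ]
```

```bash
python3 - <<'E'
from sim import *
mv(tcp((.578,-.0955),.185,80,50),lean(80,50))
E
```

```text
move [0.143 0.172 0.687] [-0.006 -0.002  0.008] dist 0.145 deg 0.9
```

Emit:
apply_moves([
  [0.04,0.04,0.17,0,0,0,1],
  [0.07,0.09,0.34,0,0,0,1],
  [0.11,0.13,0.51,0,0,0,1],
  [0.143,0.172,0.687,-0.006,-0.002,0.008,1],
  [0.143,0.172,0.687,-0.006,-0.002,0.008,1],
  [0.143,0.172,0.687,-0.006,-0.002,0.008,1],
])

```text
time_s: 4.8
tool_pos: [0.5801, -0.0798, 0.1846]
tool_rot: [-179.9, -50.1, 80.0]
force: [-0.2, -0.5, 0.1]
grip_width: 0.0868
grasp_force: 0.0
```

```bash
python3 - <<'E'
from sim import *
o=log(); print(clr(o['qpos']).round(3),body(o['qpos']))
c=viewer.get_calibration("wrist"); im=viewer.read_camera("wrist")
print(stackfit("wrist",im,c),panfit("wrist",im,c))
cv2.imwrite("pics/w2.png",im[:,:,::-1])
mv(tcp((.578,-.0955),.119,80,50),lean(80,50))
E
```

```text
4.8 [ 55.4  28.  -30.4  94.  -34.4  80.1  28. ] [ 0.5801 -0.0798  0.1846] [-179.89  -50.12   80.03] [-0.2 -0.5  0.1] 0.0868
[0.148 0.169 0.07 ] (np.float64(0.0398286828985916), np.float64(0.2007790723557084))
(array([ 0.5792, -0.0948]), array([-15.7,  15.6,  -2.8]), array([296, 254,  52,  14, 580], dtype=int32)) [ 2.38343e+01  4.93500e-01 -1.10000e-02]
move [-0.251  0.001  0.212] [-0.    -0.001 -0.   ] dist 0.066 deg 0.1
```

View pics/w2.png

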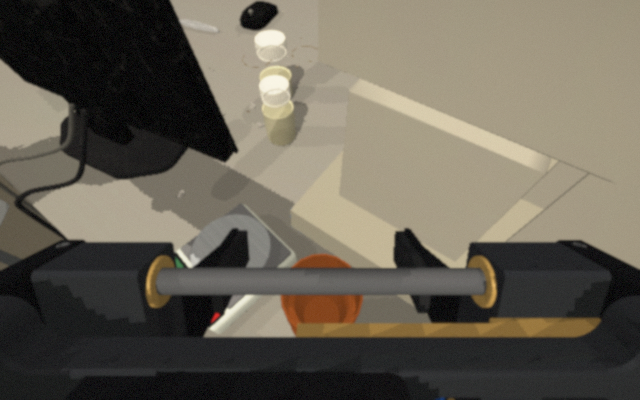

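Emit:
apply_moves([
  [-0.06,0,0.05,0,0,0,1],
  [-0.12,0,0.1,0,0,0,1],
  [-0.18,0,0.15,0,0,0,1],
  [-0.22,0,0.186,0,0,0,1],
  [-0.251,0,0.212,0,0,0,1],
  [-0.251,0,0.212,0,0,0,1],
  [-0.251,0,0.212,0,0,0,1],
])

```text
time_s: 5.55
tool_pos: [0.5805, -0.0799, 0.119]
tool_rot: [-179.9, -50.2, 79.9]
force: [-0.5, -0.2, 1.2]
grip_width: 0.0869
grasp_force: 0.0
```

Emit:
apply_moves([
  [0,0,0,0,0,0,0.75],
  [0,0,0,0,0,0,0.7],
  [0,0,0,0,0,0,0.65],
  [0,0,0,0,0,0,0.6],
  [0,0,0,0,0,0,0.5],
  [0,0,0,0,0,0,0.5],
  [0,0,0,0,0,0,0.5],
  [0,0,0,0,0,0,0.5],
], grip_force=6)

```text
time_s: 6.35
tool_pos: [0.5805, -0.0801, 0.119]
tool_rot: [-179.9, -50.1, 80.0]
force: [1.4, -0.4, 2.4]
grip_width: 0.058
grasp_force: 6.0
```

```bash
python3 - <<'E'
from sim import *
o=log(); print(o['grasp_force'])
for n in ("side",):
    c=viewer.get_calibration(n); im=viewer.read_camera(n); print(stackfit(n,im,c))
    cv2.imwrite("pics/s2.png",cv2.resize(im[100:330,200:440],None,fx=2.5,fy=2.5)[:,:,::-1])
E
```

```text
6.35 [ 54.7  32.5 -29.6  96.2 -33.2  74.8  31.6] [ 0.5805 -0.0801  0.119 ] [-179.93  -50.14   79.95] [ 1.4 -0.4  2.4] 0.058
6.000031169132853
(array([ 0.5774, -0.0917]), array([-0.6,  0.6, -0. ]), array([ 299,  187,   33,   64, 1547], dtype=int32))
```

View pics/s2.png

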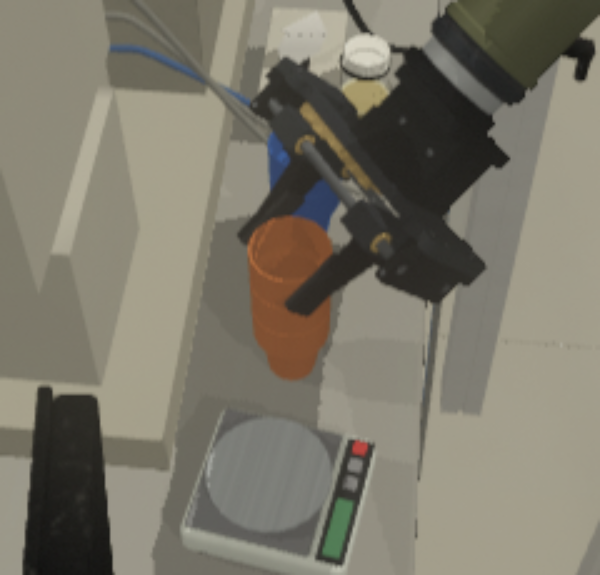

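Emit:
apply_moves([
  [0.015,0,-0.013,0,0,0,0.5],
  [0.03,0,-0.026,0,0,0,0.5],
  [0.046,0,-0.0385,0,0,0,0.5],
  [0.046,0,-0.0385,0,0,0,0.5],
])

```text
time_s: 6.8
tool_pos: [0.5806, -0.0802, 0.1315]
tool_rot: [-180.0, -50.1, 80.0]
force: [-0.2, 1.2, -0.5]
grip_width: 0.0585
grasp_force: 6.0
```

```bash
python3 - <<'E'
from sim import *
o=log(); print(o['grasp_force'])
im=viewer.read_camera("side"); old=cv2.imread("pics/s2.png")
new=cv2.resize(im[100:330,200:440],None,fx=2.5,fy=2.5,interpolation=cv2.INTER_CUBIC)[:,:,::-1]
cv2.imwrite("pics/s3.png",cv2.resize(np.hstack([old[200:400,220:370],new[200:400,220:370]]),None,fx=2.6,fy=2.6))
E
```

```text
6.8 [ 54.9  31.6 -29.8  95.9 -33.4  75.8  30.9] [ 0.5806 -0.0802  0.1315] [-179.99  -50.11   80.  ] [-0.2  1.2 -0.5] 0.0585
6.0000666603809805
```

View pics/s3.png

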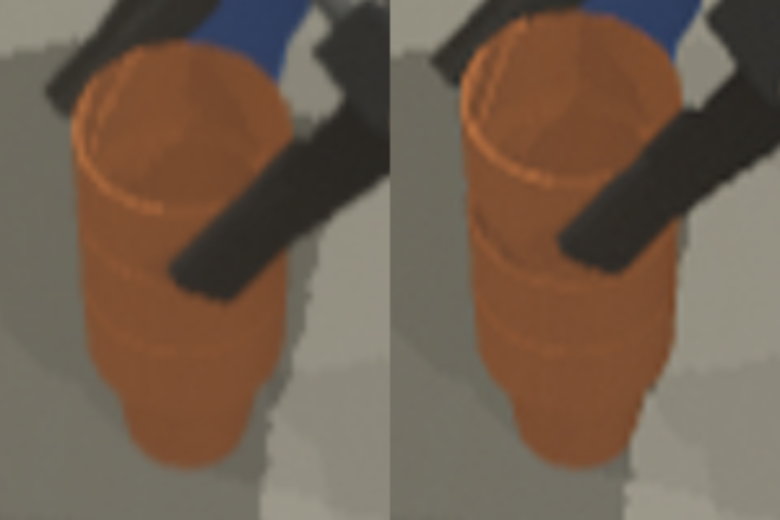

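Emit:
apply_moves([
  [0.04,0,-0.034,0,0,0,0.5],
  [0.08,0,-0.068,0,0,0,0.5],
  [0.12,0,-0.102,0,0,0,0.5],
  [0.16,0,-0.136,0,0,0,0.5],
  [0.2,0,-0.17,0,0,0,0.5],
  [0.24,0,-0.204,0,0,0,0.5],
  [0.266,0,-0.225,0,0,0,0.5],
  [0.266,0,-0.225,0,0,0,0.5],
  [0.266,0,-0.225,0,0,0,0.5],
])

```text
time_s: 7.75
tool_pos: [0.5802, -0.0806, 0.2003]
tool_rot: [-179.9, -50.1, 79.9]
force: [-1.2, -0.4, -0.4]
grip_width: 0.0583
grasp_force: 6.0
```

```bash
python3 - <<'E'
from sim import *
o=log(); print(o['grasp_force'],clr(o['qpos']))
T=lean(80,50)
q=o['qpos']
for ax,z in [((.535,-.051),.20),((.493,-.007),.2),((.493,-.007),.106)]:
    q=go(q,tcp(ax,z,80,50),T,n=15); print(q.round(0),clr(q).round(3),np.round(body(q),3))
mv(tcp((.493,-.007),.195,80,50),T)
E
```

```text
7.75 [ 55.6  27.  -30.6  93.3 -34.7  81.4  27. ] [ 0.5802 -0.0806  0.2003] [-179.88  -50.12   79.92] [-1.2 -0.4 -0.4] 0.0583
5.999966962772305 [0.14616943 0.17083168 0.07101087]
[ 57.  20. -32. 102. -38.  79.  29.] [0.122 0.183 0.07 ] [0.04  0.216]
[ 59.  13. -34. 110. -41.  78.  31.] [0.094 0.204 0.069] [0.038 0.216]
[ 57.  22. -33. 114. -39.  69.  37.] [0.117 0.18  0.069] [0.038 0.122]
move [ 0.21  -0.493  0.293] [-0.001 -0.001 -0.001] dist 0.122 deg 0.1
```

```bash
python3 - <<'E'
from sim import *
mv(tcp((.493,-.007),.16,80,50),lean(80,50))
E
```

```text
move [ 0.075 -0.493  0.406] [-0.001 -0.001 -0.001] dist 0.129 deg 0.1
```

Emit:
apply_moves([
  [0.009,-0.06,0.05,0,0,0,0.5],
  [0.019,-0.125,0.1,0,0,0,0.5],
  [0.028,-0.19,0.15,0,0,0,0.5],
  [0.037,-0.25,0.2,0,0,0,0.5],
  [0.047,-0.31,0.25,0,0,0,0.5],
  [0.056,-0.37,0.3,0,0,0,0.5],
  [0.066,-0.43,0.355,0,0,0,0.5],
  [0.075,-0.493,0.406,0,0,0,0.5],
  [0.075,-0.493,0.406,0,0,0,0.5],
  [0.075,-0.493,0.406,0,0,0,0.5],
])

```text
time_s: 8.75
tool_pos: [0.4958, 0.0071, 0.16]
tool_rot: [-179.9, -50.1, 79.9]
force: [0.4, 0.3, -0.2]
grip_width: 0.0584
grasp_force: 6.0
```

```bash
python3 - <<'E'
from sim import *
o=log(); print(o['grasp_force'],clr(o['qpos']))
ims=[]
for n in ("side","top"):
    im=viewer.read_camera(n); c=viewer.get_calibration(n); print(panfit(n,im,c,(.493,-.007)))
    ims.append(im)
s=cv2.resize(ims[0][170:350,220:400],None,fx=2.2,fy=2.2,interpolation=cv2.INTER_CUBIC); t=cv2.resize(ims[1][130:310,200:380],None,fx=2.2,fy=2.2,interpolation=cv2.INTER_CUBIC)
cv2.imwrite("pics/p1.png",np.hstack([s,t])[:,:,::-1])
mv(tcp((.493,-.007),.112,80,50),lean(80,50))
E
```

```text
8.75 [ 58.4  16.9 -33.5 111.9 -40.5  74.2  33.4] [0.4958 0.0071 0.16  ] [-179.89  -50.12   79.89] [ 0.4  0.3 -0.2] 0.0584
6.000020552164642 [0.10397621 0.192184   0.06855985]
[ 2.941e+01  4.920e-01 -4.000e-03]
[ 3.39915e+01  4.99000e-01 -1.40000e-02]
move [-0.184 -0.005  0.157] [ 0.    -0.001 -0.   ] dist 0.048 deg 0.1
```

View pics/p1.png

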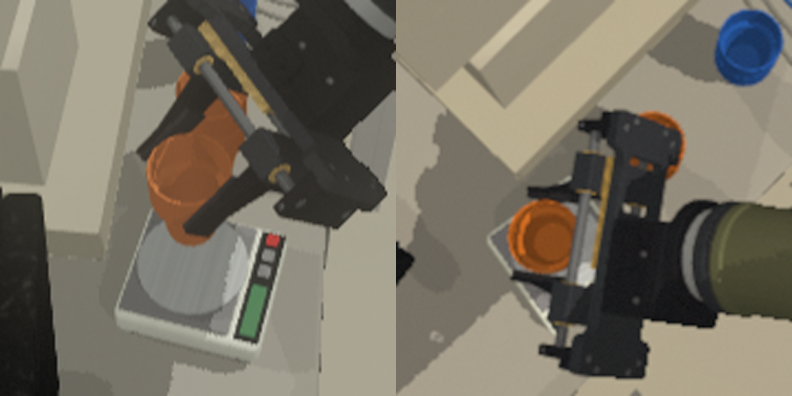

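```bash
python3 - <<'E'
from sim import *
print(atz("top",(267.7,237.7),.181),atz("side",(306.4,245.9),.181))
for n,o in (("side",(220,170)),("top",(200,130))):
    c=viewer.get_calibration(n)
    for r,z in ((.029,.181),(.018,.105)):
        A=(pr(n,circ((.493,-.007),r,z),c)-o)*2.2; print(n,z,A.min(0).round(),A.max(0).round())
E
```

```text
[ 0.49168275 -0.00916889  0.181     ] [ 0.49270075 -0.00744728  0.181     ]
side 0.181 [146. 131.] [233. 205.]
side 0.105 [167. 202.] [217. 246.]
top 0.181 [109. 199.] [183. 273.]
top 0.105 [134. 220.] [176. 262.]
```

Emit:
apply_moves([
  [-0.03,0,0.026,0,0,0,0.5],
  [-0.06,0,0.052,0,0,0,0.5],
  [-0.09,0,0.077,0,0,0,0.5],
  [-0.12,0,0.103,0,0,0,0.5],
  [-0.15,0,0.128,0,0,0,0.5],
  [-0.17,0,0.145,0,0,0,0.5],
  [-0.185,0,0.158,0,0,0,0.5],
  [-0.192,-0.003,0.164,0,0,0,0.5],
  [-0.199,-0.003,0.17,0,0,0,0.5],
  [-0.199,-0.003,0.17,0,0,0,0.5],
])

```text
time_s: 9.85
tool_pos: [0.4951, 0.0081, 0.1077]
tool_rot: [-179.9, -50.1, 79.9]
force: [-0.6, 0.1, -1.4]
grip_width: 0.0583
grasp_force: 6.0
```

Emit:
apply_moves([
  [-0.004,0,0.003,0,0,0,0.5],
  [-0.008,0,0.006,0,0,0,0.5],
  [-0.011,0,0.0095,0,0,0,0.5],
  [-0.011,0,0.0095,0,0,0,0.5],
  [-0.011,0,0.0095,0,0,0,0.5],
])

```text
time_s: 10.35
tool_pos: [0.4952, 0.0081, 0.105]
tool_rot: [-179.9, -50.1, 79.9]
force: [0.3, -1.3, 0.4]
grip_width: 0.058
grasp_force: 6.0
```

Emit:
apply_moves([
  [-0.003,0,0.0025,0,0,0,0.5],
  [-0.006,0,0.005,0,0,0,0.5],
  [-0.006,0,0.005,0,0,0,0.5],
])

```text
time_s: 10.65
tool_pos: [0.4955, 0.0085, 0.1048]
tool_rot: [-179.9, -50.3, 80.0]
force: [-2.1, -1.6, 7.3]
grip_width: 0.0582
grasp_force: 6.0
```

```bash
python3 - <<'E'
from sim import *
o=log(); f=[]
for _ in range(4): f.append(env.get_obs()['force']); viewer.read_camera("side")
print(np.mean(f,0))
im=viewer.read_camera("side")
cv2.imwrite("pics/p2.png",cv2.resize(im[190:350,220:400],None,fx=3.3,fy=3.3,interpolation=cv2.INTER_CUBIC)[:,:,::-1])
c=viewer.get_calibration("side")
for r,z in ((.029,.126),(.018,.05)):
    A=(pr("side",circ((.493,-.007),r,z),c)-(220,190))*3.3; print(z,A.min(0).round(),A.max(0).round())
E
```

```text
10.65 [ 57.4  22.1 -32.9 113.8 -39.4  68.6  36.8] [0.4955 0.0085 0.1048] [-179.93  -50.28   79.98] [-2.1 -1.6  7.3] 0.0582
[-1.92647431 -1.53786857  7.63431943]
0.126 [226. 196.] [348. 302.]
0.05 [255. 292.] [326. 355.]
```

View pics/p2.png

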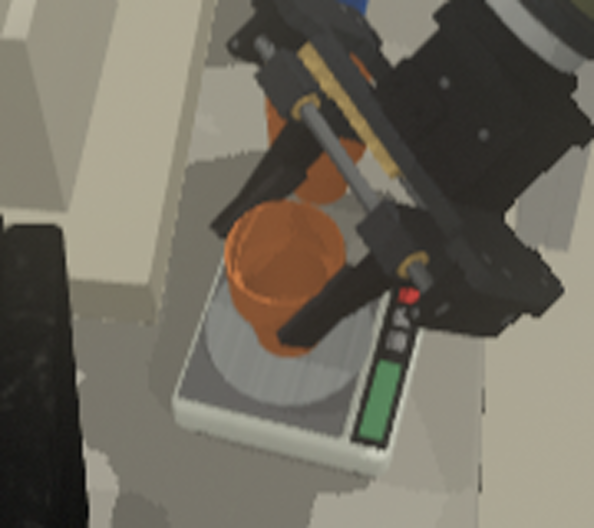

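Emit:
apply_moves([
  [0.003,0,-0.0025,0,0,0,0.66],
  [0.003,0,-0.0025,0,0,0,0.68],
  [0.003,0,-0.0025,0,0,0,0.7],
  [0.003,0,-0.0025,0,0,0,0.75],
  [0.003,0,-0.0025,0,0,0,0.85],
  [0.003,0,-0.0025,0,0,0,1],
  [0.003,0,-0.0025,0,0,0,1],
  [0.003,0,-0.0025,0,0,0,1],
  [0.003,0,-0.0025,0,0,0,1],
])

```text
time_s: 11.8
tool_pos: [0.4951, 0.0081, 0.104]
tool_rot: [-179.9, -50.1, 79.9]
force: [-0.5, -0.6, 0.8]
grip_width: 0.0862
grasp_force: 0.0
```

Emit:
apply_moves([
  [0,0,-0.05,0,0,0,1],
  [0,0,-0.1,0,0,0,1],
  [0,0,-0.2,0,0,0,1],
  [0,0,-0.3,0,0,0,1],
  [0,0,-0.4,0,0,0,1],
  [0,0,-0.5,0,0,0,1],
  [0,0,-0.6,0,0,0,1],
  [0,0,-0.6,0,0,0,1],
  [0,0,-0.6,0,0,0,1],
])

```text
time_s: 12.7
tool_pos: [0.4793, -0.083, 0.1811]
tool_rot: [-179.9, -50.1, 79.9]
force: [0.1, 0.3, 0.0]
grip_width: 0.0869
grasp_force: 0.0
```

```bash
python3 - <<'E'
from sim import *
o=log(); print(clr(o['qpos']))
ims=[]
for n in ("side","top"):
    im=viewer.read_camera(n); c=viewer.get_calibration(n); ims.append(im)
    try: print(n,stackfit(n,im,c,.126,.032,(.493,-.007)),stackfit(n,im,c,.108,.064,(.672,-.186),'b'))
    except Exception as e: print(e)
s=cv2.resize(ims[0][120:330,220:400],None,fx=2.2,fy=2.2,interpolation=cv2.INTER_CUBIC); t=cv2.resize(ims[1][100:310,200:380],None,fx=2.2,fy=2.2,interpolation=cv2.INTER_CUBIC)
cv2.imwrite("pics/e1.png",np.hstack([s,t])[:,:,::-1])
E
```

```text
12.7 [ 63.   19.  -29.6 105.8 -36.1  82.5  35.9] [ 0.4793 -0.083   0.1811] [-179.95  -50.11   79.92] [0.1 0.3 0. ] 0.0869
[0.14734173 0.20140341 0.1440736 ]
side (array([ 0.5722, -0.0764]), array([ 4.4, -4.4,  0.2]), array([ 289,  198,   43,  100, 2734], dtype=int32)) (array([ 0.6683, -0.182 ]), array([-0.7,  0.7, -0. ]), array([ 308,  147,   29,   51, 1218], dtype=int32))
top (array([ 0.4909, -0.0071]), array([-0.7,  0.7, -0. ]), array([255, 225,  31,  31, 772], dtype=int32)) (array([ 0.6674, -0.1848]), array([-0.4,  0.4, -0. ]), array([345, 135,  31,  34, 814], dtype=int32))
```

View pics/e1.png

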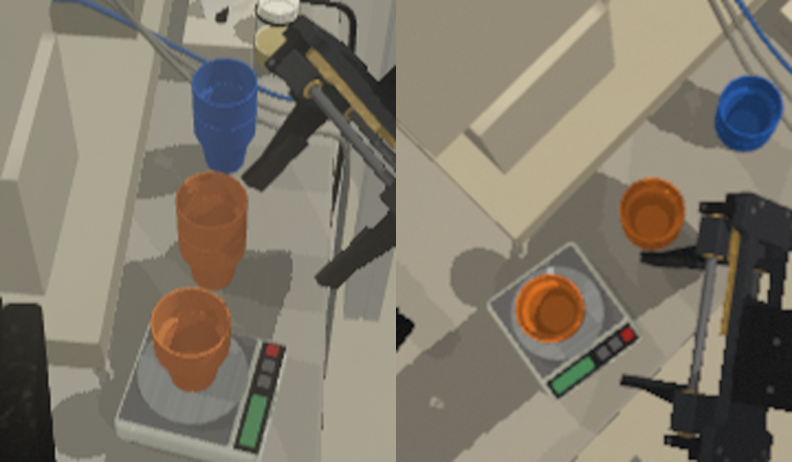

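The beaker stands upright and centred on the pan. The two remaining orange beakers are still nested, the blue stack has not moved, and the gripper is clear of everything.

```bash
python3 -c "
from cell import env
print(env.sign_off())"
```

```text
the job is handed in; nothing more can be done
None
```

The job is handed in at about 13 s on the robot's clock: by the last pictures, the top orange beaker stands upright near the middle of the pan, the other two orange beakers are still nested in place, and the blue stack is untouched; the sign-off gave no verdict.

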